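Fold down the wide sloping rest at the parts bench

ROBOT

A 7-joint arm with a two-finger parallel gripper is mounted at the origin on the work surface. World frame = base frame: x ahead of the robot, y to its left, z up, the work surface at z = 0. Lengths are in m, angles in rad, forces in N, time in s.
With the tool pointing down it reaches from about 0.425 to 0.875 m from the base axis. Payload 4.7 kg.
Tool frame: the origin (TCP) lies on the centre line of the jaws, within the pads' length; the fingertips stand 14 mm ahead of it and the grasp point (between the pads) lies 5 mm behind it; z points along the fingers, x is the direction in which the jaws open and shut, and the axes are right-handed (so a half turn about z gives the same grasp; the last joint's range is limited). The gripper opens to 87 mm and grips with 3 to 60 N. Pads are 19 mm wide; open, the fingers measure 117 mm over their backs; the gripper's body (75 mm by 190 mm) begins 51 mm behind the grasp point.
Start: joints at [-1.158, 0.321, -0.07, 1.45, 0.023, 1.371, -0.057], TCP at [0.252, 0.599, 0.216] pointing down, gripper open.
Joint ranges: [-2.86, 2.86], [-0.3, 2.09], [-1.38, 1.24], [0.06, 2.45], [-1.56, 4.7], [0.09, 2.05], [-2.69, 2.69]. Speed limits (rad/s): [2.57, 2.57, 3.14, 3.14, 3.14, 3.14, 3.14].

INTERFACE

Orientations are given as a rotation vector (axis times angle).
In Python, from bench import ctrl gives the robot as it stands.
- The arm moves only by the tool drive_tool, never from a script. Its argument "rows" is a list that holds one entry, the list of rows, each a list of 5 numbers: the shift along the tool's x, y, z scaled (see below), then the turn about the tool's z scaled (see below), then the closure in counts, from 0 (fully open) to 255 (shut). In form: [[[dx, dy, dz, spin, jaw], ...]]. A call has 1 to 20 rows; each row is the pose to reach, as a shift and turn from the pose commanded when the call began, along the tool's axes at that moment, turning the shorter way round; what a row does not reach only later rows make up. The controller multiplies each number of a shift by 300 mm and each number of a turn by pi rad. A row lasts 1/8 s, in which the tool goes at most 62.5 mm and 10.7 degrees, less where a joint would pass 70% of its speed; a pose out of reach is approached as far as the arm can. A call with a number of a shift or a turn outside -1 to 1 is refused whole. A call with a gripper value outside its range is refused whole. The fingers move at their own pace and stop on an object; "grip_force" is the grip in N (left out, the last holds). Time passes only in rows, so rows that repeat a pose let the fingers close. It gives the time, the measured TCP pose, the force and the opening at its end, in the units of the state.
- ctrl.get_state(): the state, without advancing time (a new reading comes with each control period).
- ctrl.get_image(name): name is "side" or "top" or "wrist"; returns a dict with "img" (420x560x3 uint8, blue, green, red), "camera_matrix" (3x3 intrinsics, pixels), "R" (3x3) and "t" (3): a world point X has camera coordinates R X + t. Camera axes: x right, y down, z forward; pixel columns grow to the right and rows downward; lengths in m; the calibration is good to about 2 mm. A picture is of the moment at which its call begins. There is no depth.
- ctrl.close_job(): hands the job in, once; it reports no verdict.
The state is a dict: "time": time; "joint_positions": joint angles; "qd": joint speeds; "joint_torque": joint torques, N m; "position": TCP position; "tool_rot": TCP orientation; "ft_force": force on the tool from outside, world axes, zero at the start; "torque": the same for the moment, N m; "grip_width": opening from 0.0 (shut) to 1.0 (fully open).
Only numpy, scipy, OpenCV 4.12 (cv2) and the standard library are available. Lean on these libraries where they do the work, as an engineer would, in place of code of your own. Each camera call takes 0.05 s, during which the arm holds its last target.

TASK

Two sloping ratchet rests stand propped up on the packing bench. Fold down the wide one: take its handle bar, raise it through its notches and on past the top so that the pawl is thrown clear, then lower it gently, without dropping it, until it lies fully down, and let go. Leave the narrow rest propped as it is.

Things in the scene. Friction and masses are not known exactly. Their poses are not given: they have to be found in the camera images.
- wide_rest (a joint): Board angle, rad: 0 flat on its stop, up to a hard stop at 1.25. Plywood 250 mm wide (along the hinge) x 186 long x 12 thick; lifting the handle takes 3 to 5 N. A side ratchet lets it rise and holds it at about 0.30, 0.55, 0.80 (starts in one). Past 0.95 to 1.05 (1.15 is sure) the roller pawl is thrown and stays out: it then sinks freely to 0. Turned back sooner, a notch holds it.
- wide_rest_handle (a point): Middle of the wide rest's handle: a level round steel bar, 14 mm thick, 130 mm long between its two side arms, parallel to the hinge, 250 mm from the hinge axis, 60 mm beyond the board's free edge (open gap). Axes turn with the board: x from hinge to handle, y along the bar, z out of the board's upper face.
- wide_rest_hinge (a point): Middle of the wide rest's fixed hinge axis, 90 mm above the bench. x level, towards the handle's side (away from the robot), y along the hinge, z up. The handle's middle is at hinge + 250 mm (cos angle along x, sin angle along z): 90 mm above the bench when flat.
- narrow_rest_handle (a point): Middle of the handle bar of the narrow rest, a bystander of the same make (board 140 mm wide, bar 75 mm long, 14 mm thick), propped in a notch of its own; to be left as it is. Axes as for the wide handle.

How it is judged:
On the way:
1. the wide rest is raised past its top notch (value of joint wide_rest above 0.9 rad).
At the end, for the whole second after the job is handed in: The wide rest lies fully down (joint below 0.06 rad) and still, and the narrow rest's handle is within 20 mm of where it started (value of joint wide_rest below 0.06 rad and velocity of joint wide_rest between -0.1 and 0.1 rad/s and distance of narrow_rest_handle from where it was at the start of the episode below 0.02 m); the robot touches nothing.
It fails at once if the wide rest is dropped: it sinks faster than 2.5 rad/s (velocity of joint wide_rest below -2.5 rad/s).
It fails at once if the narrow rest's handle is moved by more than 30 mm (distance of narrow_rest_handle from where it was at the start of the episode above 0.03 m).
It also fails if it takes over 38 s, if anything falls off the work surface, if the arm or the gripper's body presses on something with over 40 N, if the wrist force passes 120 N, or if a joint passes its speed limit or range.

## Working session

There is one attempt and no reset: what is moved stays moved. The work goes in short steps, Python scripts to look and compute and a tool call to move; the robot and the scene stay as the last step left them, time stands still between calls to the robot, and variables do not carry over. Pictures are saved under pics/ and viewed, and the job is handed in when it is done.

Besides the shell and the picture viewer there is one more tool, called after "Request:" as name([rows], argument=value, ...), one row to a line, values as JSON. drive_tool: Moves the arm, as the interface text tells. Its arguments: {"type":"object","properties":{"rows":{"type":"array"},"grip_force":{"type":"number"}},"required":["rows"]}

```bash
mkdir -p pics; ls; python3 - <<'E'
from bench import ctrl
import cv2,pickle
s=ctrl.get_state();print(s)
d={}
for n in("side","top","wrist"):
    r=ctrl.get_image(n);d[n]=r;cv2.imwrite(f"pics/{n}0.png",r["img"]);print(n,r["camera_matrix"],r["R"],r["t"])
pickle.dump(d,open("im0.pkl","wb"))
E
```

```text
pics
{'time': 0.0, 'joint_positions': array([-1.15787555,  0.3218279 , -0.07008699,  1.45164463,  0.02258745,
        1.37079073, -0.05692622]), 'qd': array([-0.00015351, -0.00172635,  0.00050708,  0.00132027, -0.00133308,
       -0.0004721 , -0.0005549 ]), 'joint_torque': array([ 8.25380466e-04, -4.91289139e+01, -4.03392361e-01, -3.12528312e+01,
       -6.38298341e-02,  4.39305918e-02,  1.84798878e-04]), 'position': array([0.25224243, 0.59846254, 0.21477359]), 'tool_rot': array([ 2.61654020e+00,  1.73676165e+00, -2.38936212e-03]), 'ft_force': array([-0.58511892,  0.21432923,  0.21524163]), 'torque': array([-0.04535017,  0.01880857,  0.0046932 ]), 'grip_width': 0.998117279149366}
side [[433.55435743   0.         280.77675919]
 [  0.         433.55435743 210.90774349]
 [  0.           0.           1.        ]] [[-0.83325719 -0.55283279  0.00763931]
 [-0.37780837  0.559255   -0.73789883]
 [ 0.40366234 -0.6177457  -0.6748681 ]] [0.40193653 0.31159645 0.64727389]
top [[391.6792266    0.         288.77687065]
 [  0.         391.6792266  213.55938261]
 [  0.           0.           1.        ]] [[-0.01332441 -0.99982687 -0.01298785]
 [-0.98023048  0.01562543 -0.19724113]
 [ 0.19740992  0.01010297 -0.98026897]] [0.01342196 0.50606373 0.75111963]
wrist [[302.64284708   0.         279.14667886]
 [  0.         302.64284708 213.51551185]
 [  0.           0.           1.        ]] [[ 0.38872865  0.92135067 -0.00172788]
 [ 0.88119096 -0.37123583  0.2927225 ]
 [ 0.26905862 -0.11531221 -0.95619588]] [-0.6500803  -0.03581665  0.3922401 ]
```

View pics/side0.png

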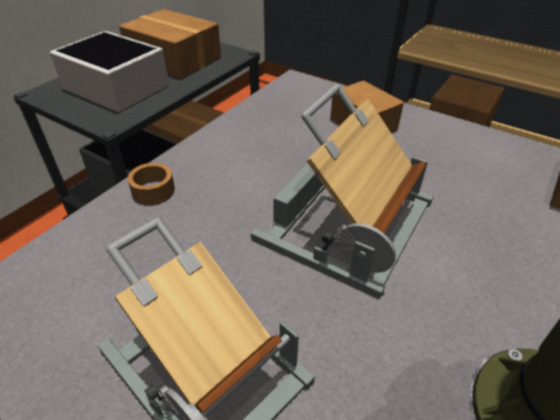

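View pics/top0.png

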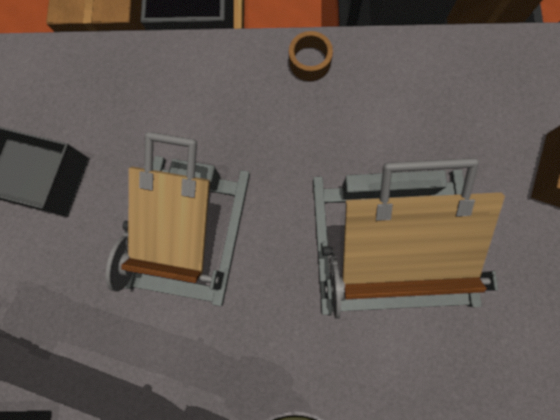

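View pics/wrist0.png

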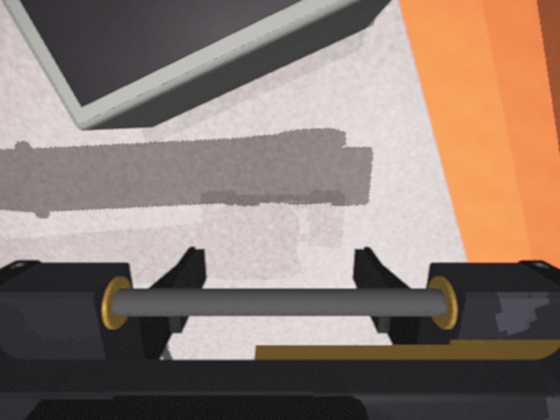

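```bash
python3 - <<'E'
import pickle,cv2,numpy as np
d=pickle.load(open("im0.pkl","rb"))
a=d["top"]["img"][145:325,310:510];cv2.imwrite("pics/topc.png",cv2.resize(a,None,fx=4,fy=4,interpolation=cv2.INTER_CUBIC)[:600])
a=d["side"]["img"][75:225,250:440];cv2.imwrite("pics/sidec.png",cv2.resize(a,None,fx=4,fy=4,interpolation=cv2.INTER_CUBIC))
for n in d: print(n,-d[n]["R"].T@d[n]["t"])
E
```

```text
side [0.19136016 0.44779248 0.66368064]
top [ 0.34795946 -0.00207636  0.83629017]
wrist [0.17873056 0.63088557 0.38441945]
```

View pics/topc.png

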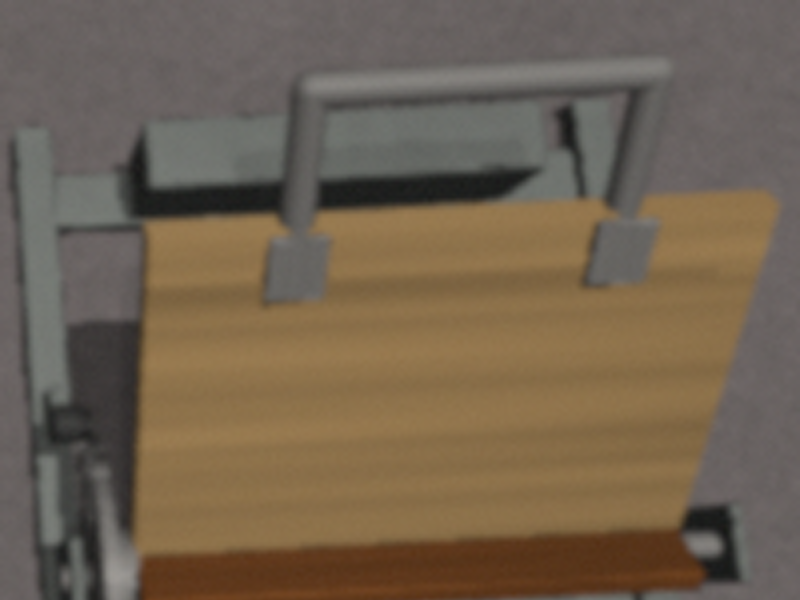

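View pics/sidec.png

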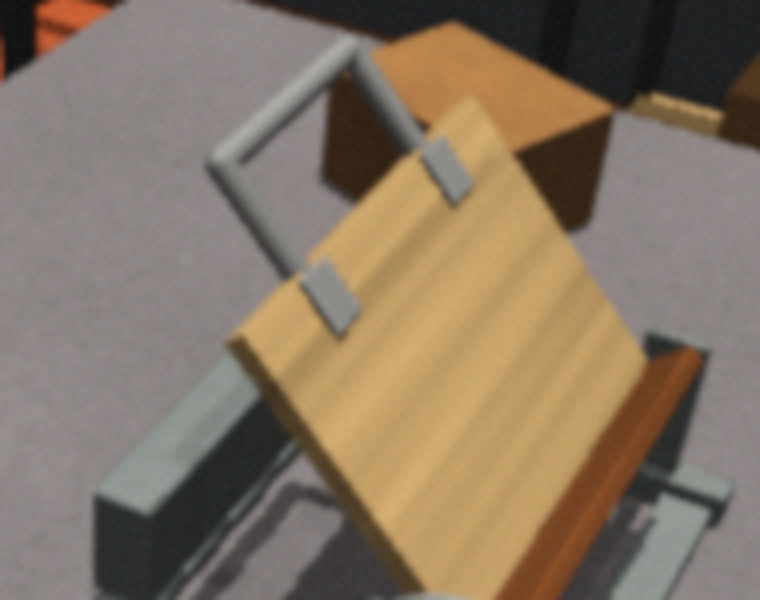

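```bash
cat > h.py <<'E'
import pickle,numpy as np
from scipy.optimize import least_squares
from scipy.spatial.transform import Rotation as Ro
def proj(c,X):
    p=c["R"]@X+c["t"];p=c["camera_matrix"]@p;return p[:2]/p[2]
def tri(c1,u1,c2,u2):
    f=lambda X:np.r_[proj(c1,X)-u1,proj(c2,X)-u2]
    r=least_squares(f,[.6,-.2,.2]);return r.x,r.fun
E
python3 - <<'E'
from h import *
d=pickle.load(open("im0.pkl","rb"));T,S=d["top"],d["side"]
P={'hL':((387,166.8),(305.8,115.3)),'hR':((474.8,162.3),(338,87.3)),'bL':((346.5,200.3),(308.5,160)),'bR':((503.5,193.5),(368,99.8))}
for k,(a,b) in P.items(): print(k,*tri(T,a,S,b))
def model(p):
    x,y,yaw,th=p;ex=np.array([np.cos(yaw),np.sin(yaw),0]);ey=np.array([-ex[1],ex[0],0]);h=np.array([x,y,.09])
    u=ex*np.cos(th)+np.array([0,0,np.sin(th)]);n=-ex*np.sin(th)+np.array([0,0,np.cos(th)])
    return {'hL':h+.25*u+.065*ey,'hR':h+.25*u-.065*ey,'bL':h+.19*u+.125*ey,'bR':h+.19*u-.125*ey}
def f(p):
    m=model(p);return np.concatenate([np.r_[proj(T,m[k])-P[k][0],proj(S,m[k])-P[k][1]] for k in('hL','hR')])
r=least_squares(f,[.45,-.2,0,.6]);print(r.x,r.fun)
m=model(r.x);print(m)
E
```

```text
hL [ 0.52999497 -0.14529558  0.27095162] [ 0.32432025  0.73867847 -0.91681548 -0.25263785]
hR [ 0.53613502 -0.27872436  0.26751415] [ 0.23922813  0.57643857 -0.79216124 -0.19126245]
bL [ 0.48929259 -0.08933535  0.22408154] [ 0.5539512   1.29957382 -1.47566348 -0.37983875]
bR [ 0.4956515  -0.33875106  0.22663688] [ 0.51718019  1.34545691 -1.85427851 -0.36709813]
[ 0.35920121 -0.21758551  0.03475275  0.80223918] [ 0.96804956  0.58559847 -0.86847309 -0.04935917 -0.50150865  0.762381
 -0.76403692 -0.67379134]
{'hL': array([ 0.53061248, -0.14658682,  0.26972859]), 'hR': array([ 0.53512942, -0.27650833,  0.26972859]), 'bL': array([ 0.48684699, -0.08807216,  0.22659373]), 'bR': array([ 0.49553343, -0.3379212 ,  0.22659373])}
```

```bash
cat >> h.py <<'E'
def row(pos,yaw,s=None,base=None):
    """row numbers for tool-down pose with jaw axis yaw; relative to pose (pos,rotvec) base"""
    if base is None: base=(s["position"],s["tool_rot"])
    R0=Ro.from_rotvec(base[1]).as_matrix()
    sh=R0.T@(np.asarray(pos)-base[0])/.3
    x=R0[:,0];y0=np.arctan2(x[1],x[0]);dy=(y0-yaw+np.pi)%(2*np.pi)-np.pi
    return np.r_[sh,dy/np.pi].round(4)
E
python3 - <<'E'
from h import *
from bench import ctrl
d=pickle.load(open("im0.pkl","rb"));T,S=d["top"],d["side"]
print(tri(T,(346.6,191.6),S,(287.4,203.6)),tri(T,(346.6,176),S,(274,198.6)))
# narrow handle
print(tri(T,(149,138),S,(112,249)),tri(T,(193,143),S,(158,223)))
s=ctrl.get_state()
for p,y in [((.252,.598,.38),1.172),((.40,.42,.40),.7),((.45,.32,.40),.45),((.5,.1,.4),.035)]: print(row(p,y,s))
E
```

```text
(array([ 0.54130511, -0.10991458,  0.08228963]), array([ 0.22524989,  0.51931896, -0.55882824, -0.14977813])) (array([ 0.57506358, -0.11181121,  0.0778849 ]), array([ 0.16501943,  0.3699405 , -0.40053184, -0.11435648]))
(array([0.60523814, 0.23704451, 0.22088388]), array([-0.14531211, -0.25791849,  0.22302968,  0.10075408])) (array([0.59485244, 0.16283771, 0.21738979]), array([ 0.32272704,  0.60215763, -0.55846803, -0.23058592]))
[-3.0e-03 -1.0e-04 -5.5e-01  0.0e+00]
[-0.3583  0.6849 -0.6161  0.1503]
[-0.6008  0.968  -0.6157  0.2298]
[-1.2119  1.4063 -0.6147  0.3619]
```

Request:
drive_tool([
  [[0,0,-0.2,0,110],[0,0,-0.4,0,110],[0,0,-0.58,0,110],[-0.1,0.15,-0.61,0.04,110],[-0.2,0.33,-0.61,0.08,110],[-0.3,0.5,-0.61,0.12,110],[-0.4,0.67,-0.61,0.16,110],[-0.5,0.82,-0.61,0.2,110],[-0.6,0.96,-0.61,0.23,110],[-0.6,0.96,-0.61,0.23,110],[-0.6,0.96,-0.61,0.23,110]],
])

```text
time: 1.52
position: [0.4475, 0.3218, 0.3987]
tool_rot: [-3.062, -0.701, 0.001]
ft_force: [-1.2, 0.2, -0.1]
grip_width: 0.568
```

```bash
python3 - <<'E'
from h import *
from bench import ctrl
s=ctrl.get_state();print(s["time"],s["position"],s["tool_rot"],s["grip_width"],s["ft_force"])
for p,y in [((.5,.15,.4),.25),((.533,.04,.38),.035)]: print(row(p,y,s))
E
```

```text
1.525 [0.4474647  0.32179129 0.39870785] [-3.06164780e+00 -7.01180814e-01  8.52682313e-04] 0.5684169468705476 [-1.15950395  0.19060279 -0.14064972]
[-0.0916  0.5918 -0.0047  0.0637]
[-0.1521  0.9698  0.0617  0.1322]
```

Request:
drive_tool([
  [[-0.02,0.18,0,0.02,110],[-0.05,0.38,0,0.045,110],[-0.09,0.59,0,0.07,110],[-0.12,0.78,0.03,0.1,110],[-0.152,0.96,0.06,0.132,110],[-0.152,0.96,0.06,0.132,110],[-0.152,0.96,0.06,0.132,110]],
])

```text
time: 2.4
position: [0.5318, 0.0444, 0.3806]
tool_rot: [-3.14, -0.06, 0.001]
ft_force: [0.7, 0.8, 0.5]
grip_width: 0.566
```

```bash
python3 - <<'E'
from h import *
from bench import ctrl
s=ctrl.get_state();print(s["time"],s["position"],s["tool_rot"],s["grip_width"],s["ft_force"])
for p,y in [((.533,-.212,.35),.035)]: print(row(p,y,s))
E
```

```text
2.4 [0.5318189  0.04439218 0.3806146 ] [-3.14014151e+00 -6.02750443e-02  9.30951247e-04] 0.5660103778787465 [0.66266936 0.79757363 0.48729231]
[-0.0288  0.8543  0.1013  0.0011]
```

Request:
drive_tool([
  [[0,0.2,0.0,0,110],[-0.01,0.4,0.03,0,110],[-0.02,0.6,0.06,0,110],[-0.025,0.76,0.1,0,110],[-0.029,0.854,0.1,0.001,110],[-0.029,0.854,0.1,0.001,110],[-0.029,0.854,0.1,0.001,110]],
])

```text
time: 3.28
position: [0.5334, -0.2112, 0.3508]
tool_rot: [-3.14, -0.057, -0.0]
ft_force: [0.4, 0.1, -0.5]
grip_width: 0.569
```

```bash
python3 - <<'E'
from h import *
from bench import ctrl
import cv2
s=ctrl.get_state();print(s["time"],s["position"],s["tool_rot"],s["grip_width"],s["ft_force"])
d={}
for n in("wrist","side"):
    r=ctrl.get_image(n);d[n]=r;cv2.imwrite(f"pics/{n}1.png",r["img"])
pickle.dump(d,open("im1.pkl","wb"))
print([proj(d["wrist"],np.array(p)) for p in ([ 0.5306, -0.1466,  0.2697],[ 0.5351, -0.2765,  0.2697])])
for p,y in [((.533,-.212,.271),.035)]: print(row(p,y,s))
E
```

```text
3.275 [ 0.53340802 -0.21118423  0.35076415] [-3.13982510e+00 -5.71143709e-02 -2.55327750e-04] 0.5691169219283441 [ 0.40476717  0.12905081 -0.48420936]
[array([277.74499072, 142.66555211]), array([277.75990201, 285.39592537])]
[-0.0015  0.003   0.2659  0.0004]
```

View pics/wrist1.png

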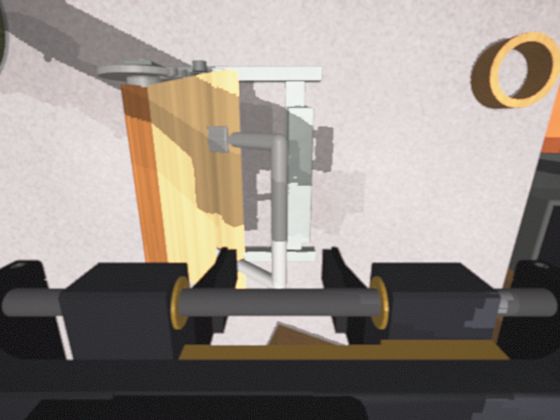

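View pics/side1.png

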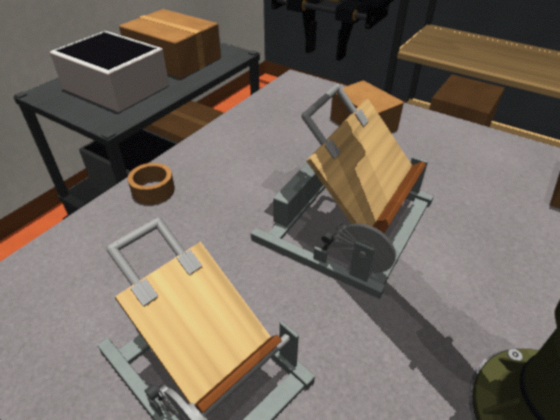

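Request:
drive_tool([
  [[0,0,0.1,0,110],[0,0,0.18,0,110],[0,0,0.24,0,110],[0,0,0.266,0,110],[0,0,0.266,0,110],[0,0,0.266,0,150],[0,0,0.266,0,200],[0,0,0.266,0,230],[0,0,0.266,0,240],[0,0,0.266,0,240],[0,0,0.266,0,240],[0,0,0.266,0,240]],
], grip_force=20)

```text
time: 4.88
position: [0.5322, -0.2143, 0.271]
tool_rot: [-3.141, -0.05, -0.0]
ft_force: [0.4, -0.1, -0.4]
grip_width: 0.059
```

```bash
python3 - <<'E'
from h import *
from bench import ctrl
import cv2
s=ctrl.get_state();print(s["time"],s["position"],s["tool_rot"],s["grip_width"]*87,s["ft_force"])
r=ctrl.get_image("side");cv2.imwrite(f"pics/side2.png",r["img"])
cv2.imwrite(f"pics/wrist2.png",ctrl.get_image("wrist")["img"])
# arc
h=np.array([.3592,-.2176]);e=np.array([np.cos(.035),np.sin(.035)])
f=lambda t:np.r_[h+.25*np.cos(t)*e,.09+.25*np.sin(t)]
for a in np.arange(.8,1.21,.05): print(round(a,2),row(s["position"]+f(a)-f(.802),.035,s))
E
```

```text
4.875 [ 0.53220222 -0.21425766  0.27102178] [-3.14114860e+00 -4.97135584e-02 -4.44065962e-05] 5.170319179327898 [ 0.37629257 -0.11594176 -0.44091002]
0.8 [ 0.0012 -0.      0.0012 -0.0011]
0.85 [-0.0294  0.0001 -0.0271 -0.0011]
0.9 [-0.0614  0.0002 -0.0538 -0.0011]
0.95 [-0.0947  0.0003 -0.0789 -0.0011]
1.0 [-0.1291  0.0004 -0.1023 -0.0011]
1.05 [-0.1647  0.0005 -0.1239 -0.0011]
1.1 [-0.2014  0.0007 -0.1437 -0.0011]
1.15 [-0.239   0.0008 -0.1617 -0.0011]
1.2 [-0.2774  0.0009 -0.1778 -0.0011]
```

View pics/side2.png

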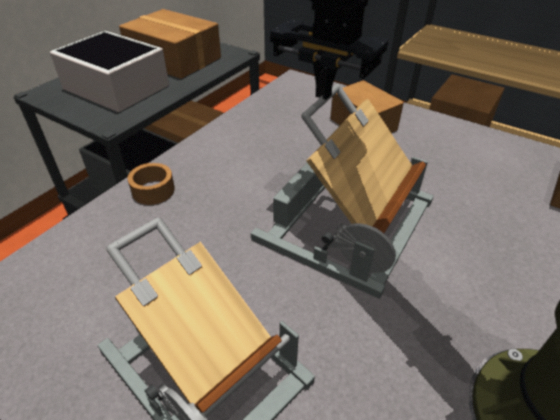

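View pics/wrist2.png

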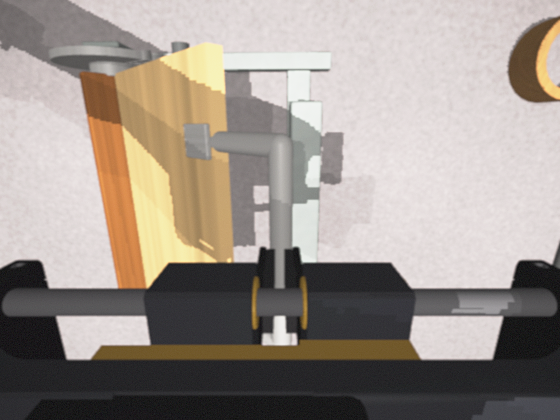

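```bash
python3 - <<'E'
from h import *
from bench import ctrl
import cv2
r=ctrl.get_image("side")
cv2.imwrite("pics/side3.png",cv2.resize(r["img"][30:150,260:400],None,fx=5,fy=5,interpolation=cv2.INTER_CUBIC))
r2=ctrl.get_image("wrist")
cv2.imwrite("pics/wrist3.png",cv2.resize(r2["img"][120:320,200:360],None,fx=3,fy=3,interpolation=cv2.INTER_CUBIC))
for n,p in dict(tip=[.5322,-.2143,.257],tcp=[.5322,-.2143,.271],barmid=[.533,-.2117,.2697],L=[ 0.5306, -0.1466,  0.2697],Rr=[ 0.5351, -0.2765,  0.2697]).items():
  print(n,(proj(r,np.array(p))-[260,30])*5,(proj(r2,np.array(p))-[200,120])*3)
E
```

```text
tip [312.23311078 379.22859742] [234.76877473 390.37205658]
tcp [314.9442609  345.52027852] [234.63324768 418.24607018]
barmid [309.40081505 350.88209428] [238.9233409  404.04555798]
L [224.70328218 426.31902535] [237.07431253  80.21600718]
Rr [386.2291728 283.2264964] [239.14698547 666.76162858]
```

View pics/side3.png

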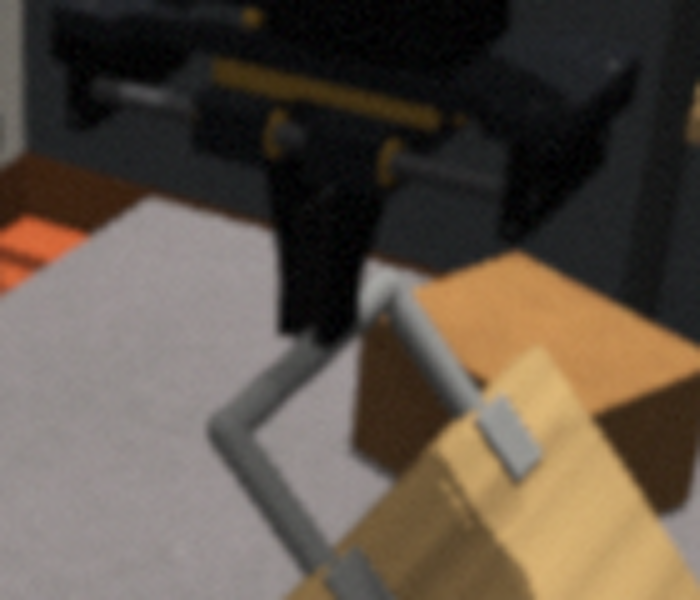

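View pics/wrist3.png

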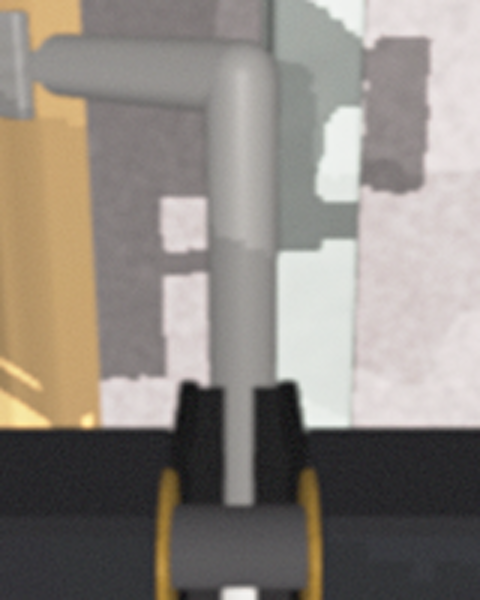

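```bash
python3 - <<'E'
from h import *
from bench import ctrl
import cv2
d={n:ctrl.get_image(n) for n in("side","top","wrist")}
pickle.dump(d,open("im2.pkl","wb"))
r=d["top"]
cv2.imwrite("pics/top3.png",cv2.resize(r["img"][110:230,360:500],None,fx=5,fy=5,interpolation=cv2.INTER_CUBIC))
print(ctrl.get_state()["position"])
for n in d:
  print(n,[proj(d[n],np.array(p)).round(1) for p in ([.5322,-.2048,.257],[ 0.5306, -0.1466,  0.2697],[ 0.5351, -0.2765,  0.2697])])
c=d["wrist"];print(-c["R"].T@c["t"], [(c["R"]@np.array([.531,-.16,z])+c["t"])[2] for z in (.24,.255,.27)])
g=lambda x,y:((x+.5)/5-.5+260,(y+.5)/5-.5+30)
w=lambda x,y:((x+.5)/3-.5+200,(y+.5)/3-.5+120)
# fingertip near-camera bottom corner: between fingers
print('tip',tri(d["side"],g(312,335),d["wrist"],w(240,385)))
print('L',tri(d["side"],g(224,423),d["wrist"],w(241,70)))
E
```

```text
[ 0.53218691 -0.21427251  0.27105848]
side [array([320. , 107.9]), array([304.9, 115.3]), array([337.2,  86.6])]
top [array([423.9, 168.4]), array([388. , 167.4]), array([474.3, 163.1])]
wrist [array([278.7, 236.7]), array([279. , 146.7]), array([279.7, 342.2])]
[ 0.53010324 -0.13303673  0.44061713] [np.float64(0.19974802948341697), np.float64(0.18540222172947646), np.float64(0.17105641397553595)]
tip (array([ 0.53243955, -0.20284377,  0.28033921]), array([-1.81802285,  0.33151886, -0.47457991,  0.33355987]))
L (array([ 0.53102661, -0.14438145,  0.27274841]), array([-0.23808659, -0.00378178, -0.06379093,  0.03452085]))
```

View pics/top3.png

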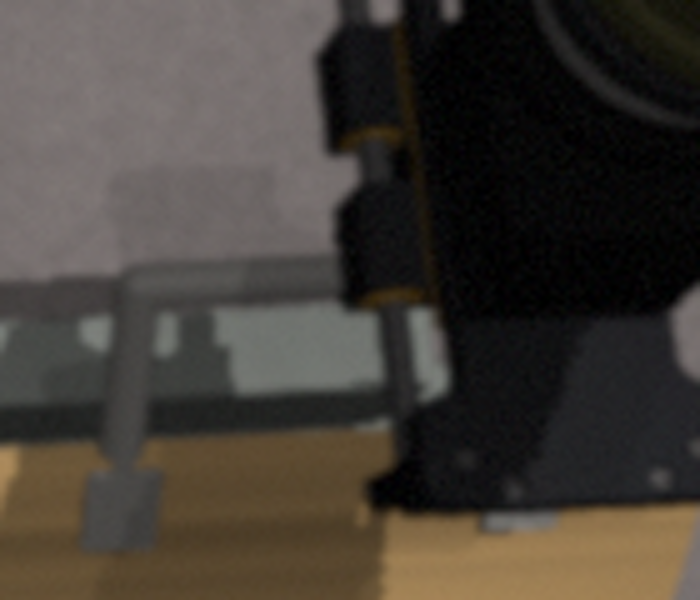

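Request:
drive_tool([
  [[0,0,-0.06,0,110],[0,0,-0.06,0,110],[0,0,-0.06,0,110],[0,0,-0.06,0,110],[0,0,0,0,110],[0,0,0.03,0,110],[0,0,0.055,0,110],[0,0,0.055,0,110],[0,0,0.055,0,170],[0,0,0.055,0,200],[0,0,0.055,0,225],[0,0,0.055,0,240],[0,0,0.055,0,240],[0,0,0.055,0,240]],
], grip_force=20)

```text
time: 6.98
position: [0.5328, -0.2143, 0.2548]
tool_rot: [3.141, 0.05, 0.002]
ft_force: [2.1, -0.6, 0.4]
grip_width: 0.145
```

```bash
python3 - <<'E'
from h import *
from bench import ctrl
import cv2
s=ctrl.get_state();print(s["time"],s["position"],s["tool_rot"],s["grip_width"]*87,s["ft_force"])
r=ctrl.get_image("side")
cv2.imwrite("pics/side4.png",cv2.resize(r["img"][30:150,260:400],None,fx=5,fy=5,interpolation=cv2.INTER_CUBIC))
r2=ctrl.get_image("wrist")
cv2.imwrite("pics/wrist4.png",r2["img"])
E
```

```text
6.975 [ 0.53275782 -0.21426608  0.25482676] [3.14094482e+00 5.00444046e-02 2.10177306e-03] 12.646320712224107 [ 2.11197391 -0.60462361  0.35287493]
```

View pics/side4.png

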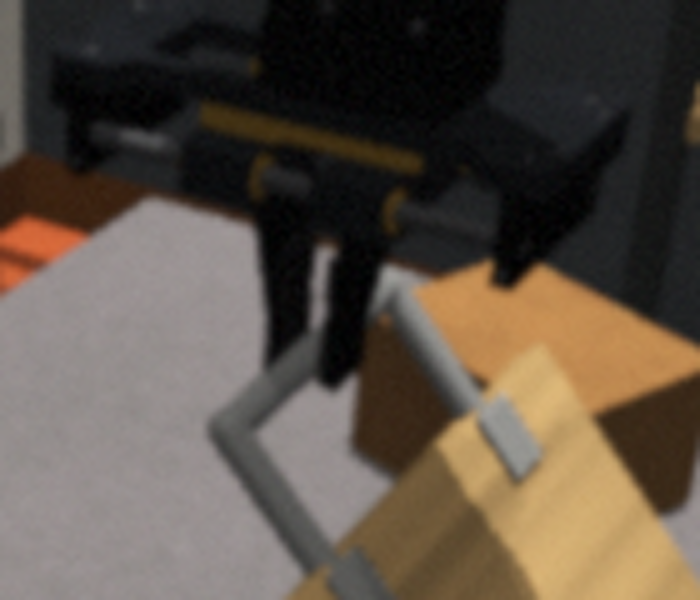

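View pics/wrist4.png

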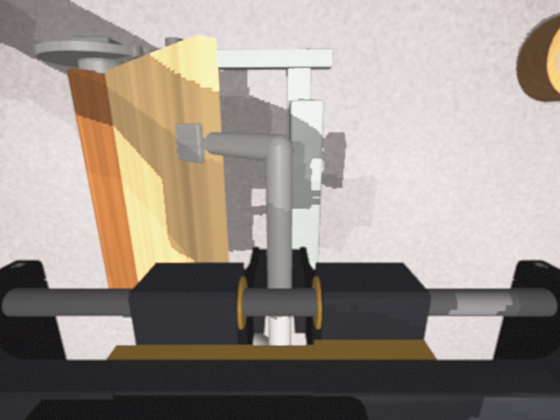

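Request:
drive_tool([
  [[0,0,0,0,190],[0,0,0,0,170],[0,0,0.01,0,170],[0,0,0.02,0,170],[0,0,0.02,0,170],[0,0,0.02,0,200],[0,0,0.02,0,225],[0,0,0.02,0,240],[0,0,0.02,0,240],[0,0,0.02,0,240]],
], grip_force=25)

```text
time: 8.32
position: [0.5328, -0.2143, 0.2489]
tool_rot: [3.141, 0.05, 0.002]
ft_force: [1.9, -0.4, 1.4]
grip_width: 0.151
```

```bash
python3 - <<'E'
from h import *
from bench import ctrl
s=ctrl.get_state();print(s["time"],s["position"],s["tool_rot"],s["grip_width"]*87,s["ft_force"])
h=np.array([.3592,-.2176]);e=np.array([np.cos(.035),np.sin(.035)])
f=lambda t:np.r_[h+.25*np.cos(t)*e,.09+.25*np.sin(t)]
for a in np.arange(.8,1.21,.05): print(round(a,2),row(s["position"]+f(a)-f(.802),.035,s))
E
```

```text
8.325 [ 0.53275372 -0.21425736  0.24887735] [3.14098279e+00 5.00014770e-02 2.12149653e-03] 13.163795724321087 [ 1.93083623 -0.44499091  1.36504088]
0.8 [ 0.0012 -0.      0.0012 -0.001 ]
0.85 [-0.0294  0.0001 -0.0271 -0.001 ]
0.9 [-0.0613  0.0002 -0.0539 -0.001 ]
0.95 [-0.0945  0.0003 -0.079  -0.001 ]
1.0 [-0.129   0.0004 -0.1024 -0.001 ]
1.05 [-0.1646  0.0006 -0.1241 -0.001 ]
1.1 [-0.2012  0.0007 -0.144  -0.001 ]
1.15 [-0.2388  0.0008 -0.162  -0.001 ]
1.2 [-0.2772  0.0009 -0.1781 -0.001 ]
```

Request:
drive_tool([
  [[-0.013,0,-0.013,0,240],[-0.029,0,-0.027,0,240],[-0.045,0,-0.04,0,240],[-0.061,0,-0.054,0,240],[-0.078,0,-0.067,0,240]],
])

```text
time: 8.95
position: [0.5093, -0.2151, 0.2697]
tool_rot: [3.141, 0.05, 0.004]
ft_force: [5.5, -0.5, 2.6]
grip_width: 0.153
```

```bash
python3 - <<'E'
from h import *
from bench import ctrl
import cv2
s=ctrl.get_state();print(s["time"],s["position"],s["tool_rot"],s["grip_width"]*87,s["ft_force"])
r=ctrl.get_image("side")
cv2.imwrite("pics/side5.png",r["img"])
E
```

```text
8.95 [ 0.50928371 -0.21509107  0.2696568 ] [3.14094167 0.04987185 0.00387456] 13.353470545117666 [ 5.50177723 -0.45851892  2.60625072]
```

View pics/side5.png

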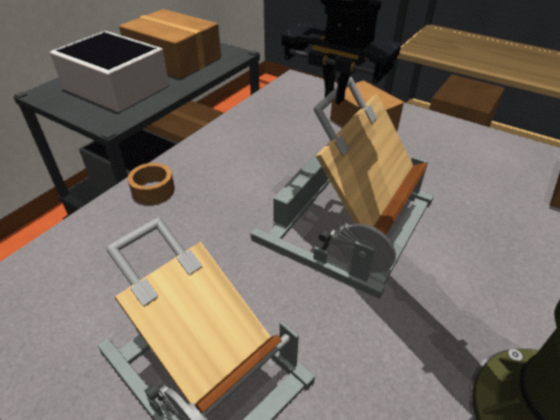

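Request:
drive_tool([
  [[-0.017,0,-0.012,0,240],[-0.034,0,-0.024,0,240],[-0.069,0,-0.046,0,240],[-0.105,0,-0.067,0,240],[-0.142,0,-0.086,0,240],[-0.161,0,-0.095,0,240],[-0.18,0,-0.103,0,240],[-0.18,0,-0.103,0,240],[-0.18,0,-0.103,0,240]],
])

```text
time: 10.12
position: [0.4556, -0.2171, 0.3011]
tool_rot: [3.141, 0.05, 0.005]
ft_force: [5.2, 0.1, 5.7]
grip_width: 0.148
```

```bash
python3 - <<'E'
from h import *
from bench import ctrl
import cv2
s=ctrl.get_state();print(s["time"],s["position"],s["tool_rot"],s["grip_width"]*87,s["ft_force"])
d={n:ctrl.get_image(n) for n in("side","wrist")};pickle.dump(d,open("im6.pkl","wb"))
cv2.imwrite("pics/side6.png",cv2.resize(d["side"]["img"][30:170,260:440],None,fx=4,fy=4,interpolation=cv2.INTER_CUBIC))
cv2.imwrite("pics/wrist6.png",d["wrist"]["img"])
h=np.array([.3592,-.2176]);e=np.array([np.cos(.035),np.sin(.035)]);ey=np.array([-e[1],e[0],0])
f=lambda t,r=.25,w=0:np.r_[h+r*np.cos(t)*e,.09+r*np.sin(t)]+w*ey
for t in (1.05,1.1,1.15,1.2): print(t,[(proj(d["side"],f(t,*q))-[260,30])*4 for q in((.25,.065),(.19,.125),(.19,-.125))],proj(d["wrist"],f(t,.25,.065)))
E
```

```text
10.125 [ 0.45561156 -0.21705611  0.30107295] [3.14060521 0.05003088 0.00532421] 12.85642716529073 [5.18938508 0.07360357 5.7189872 ]
1.05 [array([286.7566305 , 294.69330085]), array([275.31702583, 489.37818439]), array([501.29910315, 246.70333109])] [330.40496186 147.34617279]
1.1 [array([311.82679555, 288.69604583]), array([294.59843953, 486.46302753]), array([518.68831806, 242.56758516])] [310.85927426 148.40557768]
1.15 [array([337.96078739, 283.97803931]), array([314.60368325, 484.5309846 ]), array([536.58785622, 239.27432401])] [289.19956807 149.4463847 ]
1.2 [array([365.09728412, 280.60023286]), array([335.28274875, 483.61434779]), array([554.95005669, 236.85221029])] [265.49724769 150.45228353]
```

View pics/side6.png

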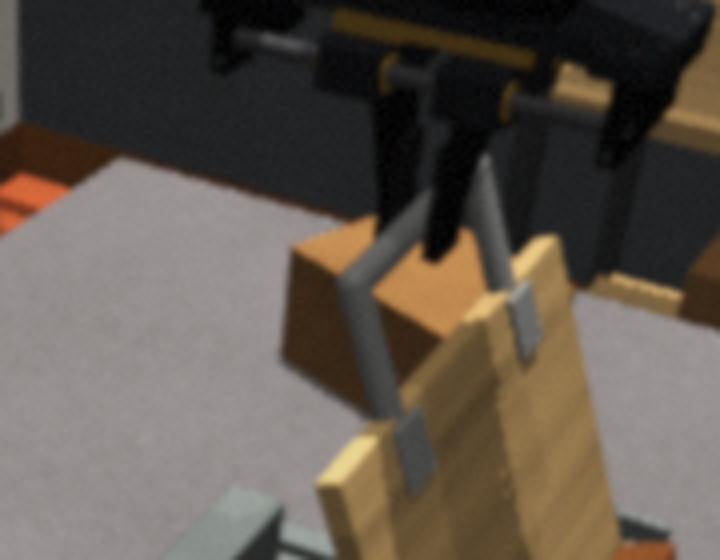

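View pics/wrist6.png

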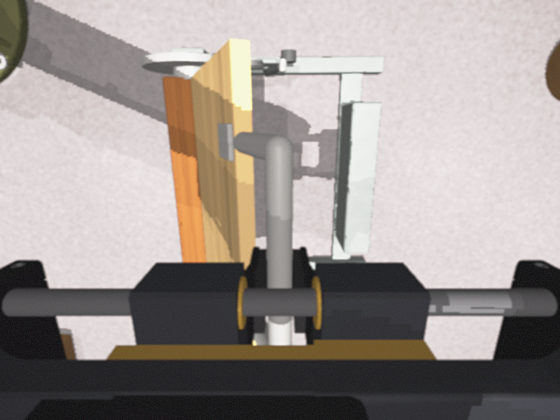

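```bash
python3 - <<'E'
import numpy as np
t0=1.174
for t in np.linspace(t0,0,25)[1:]: print(round(t,3),((np.cos(t)-np.cos(t0))*.25/.3).round(3),((np.sin(t0)-np.sin(t))*.25/.3).round(3))
E
```

```text
1.125 0.037 0.017
1.076 0.074 0.035
1.027 0.109 0.055
0.978 0.143 0.077
0.929 0.177 0.101
0.88 0.209 0.126
0.832 0.239 0.153
0.783 0.269 0.181
0.734 0.297 0.211
0.685 0.323 0.241
0.636 0.348 0.274
0.587 0.372 0.307
0.538 0.394 0.342
0.489 0.414 0.377
0.44 0.432 0.413
0.391 0.448 0.451
0.342 0.463 0.489
0.294 0.476 0.527
0.245 0.486 0.567
0.196 0.495 0.607
0.147 0.502 0.647
0.098 0.507 0.687
0.049 0.51 0.728
0.0 0.511 0.769
```

Request:
drive_tool([
  [[0.018,0,0.008,0,240],[0.037,0,0.017,0,240],[0.074,0,0.035,0,240],[0.109,0,0.055,0,240],[0.143,0,0.077,0,240],[0.177,0,0.101,0,240],[0.209,0,0.126,0,240],[0.239,0,0.153,0,240],[0.269,0,0.181,0,240],[0.283,0,0.196,0,240]],
])

```text
time: 11.48
position: [0.5403, -0.2139, 0.2397]
tool_rot: [3.141, 0.05, -0.001]
ft_force: [4.2, 0.5, 2.5]
grip_width: 0.15
```

```bash
python3 - <<'E'
from h import *
from bench import ctrl
import cv2
s=ctrl.get_state();print(s["time"],s["position"],s["tool_rot"],s["grip_width"]*87,s["ft_force"])
cv2.imwrite("pics/side7.png",ctrl.get_image("side")["img"])
E
```

```text
11.475 [ 0.54025719 -0.21387629  0.2397115 ] [ 3.14103701e+00  4.99666005e-02 -1.02114260e-03] 13.024389796929057 [4.2025561  0.460855   2.53376848]
```

View pics/side7.png

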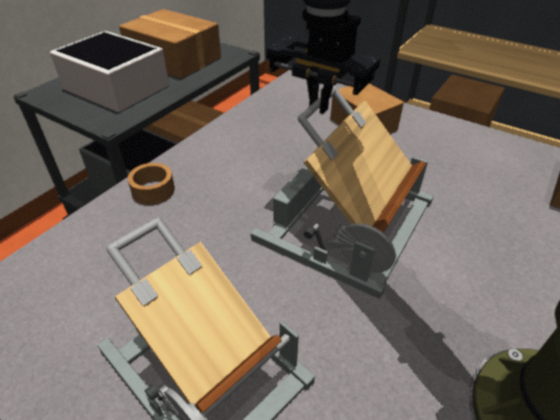

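Request:
drive_tool([
  [[0.014,0,0.015,0,240],[0.04,0,0.045,0,240],[0.065,0,0.078,0,240],[0.089,0,0.111,0,240],[0.111,0,0.146,0,240],[0.131,0,0.181,0,240],[0.149,0,0.217,0,240],[0.165,0,0.255,0,240],[0.18,0,0.293,0,240],[0.193,0,0.331,0,240],[0.203,0,0.371,0,240],[0.212,0,0.411,0,240],[0.217,0,0.435,0,240],[0.217,0,0.435,0,240]],
])

```text
time: 13.28
position: [0.6048, -0.2116, 0.1097]
tool_rot: [-3.141, -0.05, 0.001]
ft_force: [0.8, 3.2, -2.9]
grip_width: 0.146
```

```bash
python3 - <<'E'
from h import *
from bench import ctrl
import cv2
s=ctrl.get_state();print(s["time"],s["position"],s["tool_rot"],s["grip_width"]*87,s["ft_force"])
cv2.imwrite("pics/side8.png",ctrl.get_image("side")["img"])
E
```

```text
13.275 [ 0.60479455 -0.21162201  0.10966643] [-3.14081604e+00 -4.99525002e-02  7.22635454e-04] 12.74052955498999 [ 0.81053692  3.24310507 -2.85103846]
```

View pics/side8.png

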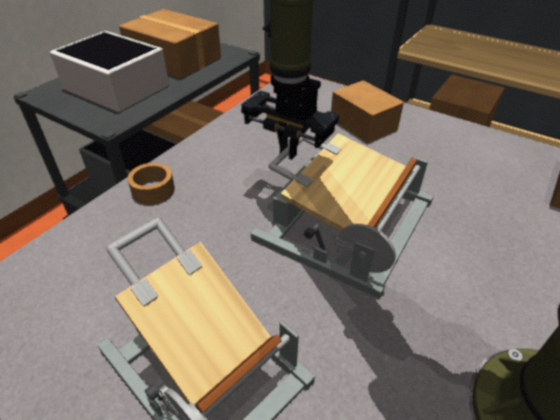

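Request:
drive_tool([
  [[0.003,0,0.025,0,240],[0.006,0,0.05,0,240],[0.008,0,0.075,0,240],[0.009,0,0.1,0,240],[0.01,0,0.12,0,240],[0.01,0,0.128,0,240],[0.01,0,0.128,0,240]],
])

```text
time: 14.2
position: [0.6081, -0.2117, 0.0719]
tool_rot: [-3.141, -0.05, -0.001]
ft_force: [2.4, 3.7, -1.8]
grip_width: 0.152
```

```bash
python3 - <<'E'
from h import *
from bench import ctrl
import cv2
s=ctrl.get_state();print(s["time"],s["position"],s["tool_rot"],s["grip_width"]*87,s["ft_force"])
d={n:ctrl.get_image(n) for n in("side","wrist")}
cv2.imwrite("pics/side9.png",cv2.resize(d["side"]["img"][100:250,230:430],None,fx=4,fy=4,interpolation=cv2.INTER_CUBIC))
cv2.imwrite("pics/wrist9.png",d["wrist"]["img"])
E
```

```text
14.2 [ 0.6081091  -0.21173154  0.07187893] [-3.14108670e+00 -4.98874726e-02 -9.14296972e-04] 13.246239762888058 [ 2.37813722  3.68333865 -1.82015068]
```

View pics/side9.png

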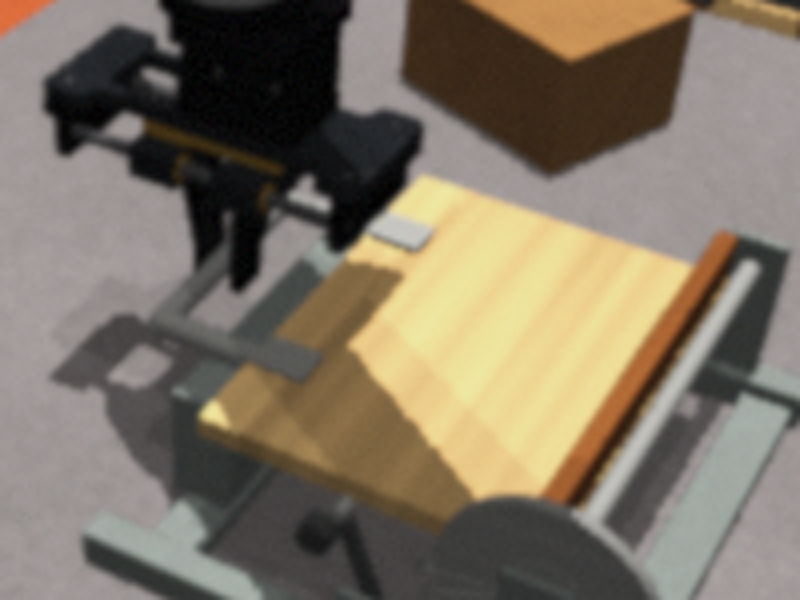

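View pics/wrist9.png

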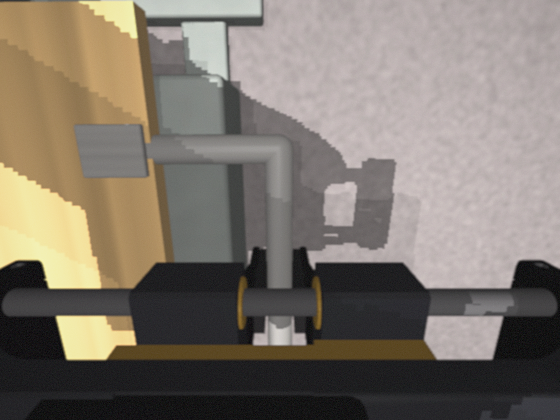

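Request:
drive_tool([
  [[0,0,0.005,0,240],[0,0,0.01,0,240],[0,0,0.01,0,240],[0,0,0.01,0,240]],
])

```text
time: 14.8
position: [0.6081, -0.2117, 0.0694]
tool_rot: [-3.141, -0.05, -0.001]
ft_force: [3.4, 4.4, 1.3]
grip_width: 0.152
```

Request:
drive_tool([
  [[0,0,0.01,0,215],[0,0,0.01,0,190],[0,0,0.01,0,190],[0,0,0.01,0,190],[0,0,0.01,0,190]],
])

```text
time: 15.42
position: [0.6074, -0.2123, 0.0657]
tool_rot: [3.141, 0.049, -0.001]
ft_force: [-1.6, 0.7, -0.3]
grip_width: 0.256
```

```bash
python3 - <<'E'
from h import *
from bench import ctrl
import cv2
s=ctrl.get_state();print(s["time"],s["position"],s["grip_width"]*87,s["ft_force"])
cv2.imwrite("pics/wrist10.png",ctrl.get_image("wrist")["img"])
E
```

```text
15.425 [ 0.60743964 -0.21230413  0.06566389] 22.246492466144495 [-1.64056288  0.67595019 -0.26001305]
```

View pics/wrist10.png

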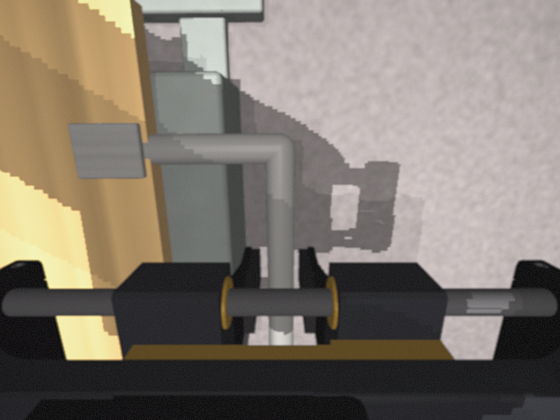

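Request:
drive_tool([
  [[0.003,0,-0.01,0,190],[0.003,0,-0.04,0,190],[0.003,0,-0.08,0,190],[0.003,0,-0.14,0,190],[0.003,0,-0.22,0,190],[0.003,0,-0.36,0,190],[0.003,0,-0.5,0,190],[0.003,0,-0.5,0,190],[0.003,0,-0.5,0,190]],
])

```text
time: 16.6
position: [0.6085, -0.2117, 0.2162]
tool_rot: [-3.141, -0.05, -0.001]
ft_force: [0.4, 0.0, -0.1]
grip_width: 0.254
```

```bash
python3 - <<'E'
from h import *
from bench import ctrl
import cv2
s=ctrl.get_state();print(s["time"],s["position"],s["grip_width"]*87,s["ft_force"])
d={n:ctrl.get_image(n) for n in("side","top")};pickle.dump(d,open("im11.pkl","wb"))
cv2.imwrite("pics/side11.png",d["side"]["img"])
h=np.array([.3592,-.2176]);e=np.array([np.cos(.035),np.sin(.035)]);ey=np.array([-e[1],e[0],0])
f=lambda t,r=.25,w=0:np.r_[h+r*np.cos(t)*e,.09+r*np.sin(t)]+w*ey
for t in (0,.03,.06,.1): print(t,[proj(d["side"],f(t,*q)).round(1) for q in((.25,.065),(.25,-.065))])
cv2.imwrite("pics/side11c.png",cv2.resize(d["side"]["img"][120:240,240:400],None,fx=5,fy=5,interpolation=cv2.INTER_CUBIC))
o=pickle.load(open("im0.pkl","rb"));
a=cv2.absdiff(o["side"]["img"],d["side"]["img"])[200:300,90:210];print(a.mean(),a.max())
E
```

```text
16.6 [ 0.60854948 -0.21172429  0.2162329 ] 22.11158750533181 [ 0.35731718  0.01978567 -0.13112529]
0 [array([269.7, 180.5]), array([300.1, 150.8])]
0.03 [array([269.8, 177.7]), array([300.2, 148.1])]
0.06 [array([269.9, 175. ]), array([300.5, 145.4])]
0.1 [array([270.1, 171.3]), array([301. , 141.9])]
9.872833333333332 17
```

View pics/side11.png

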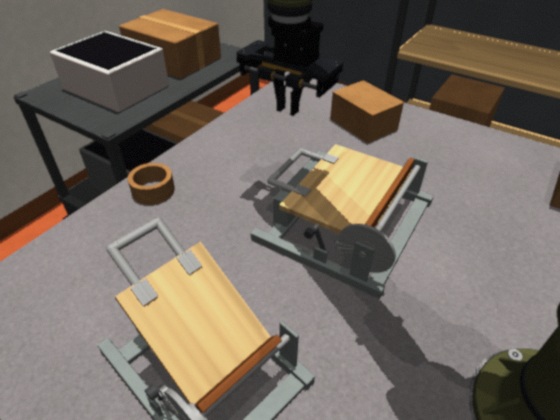

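View pics/side11c.png

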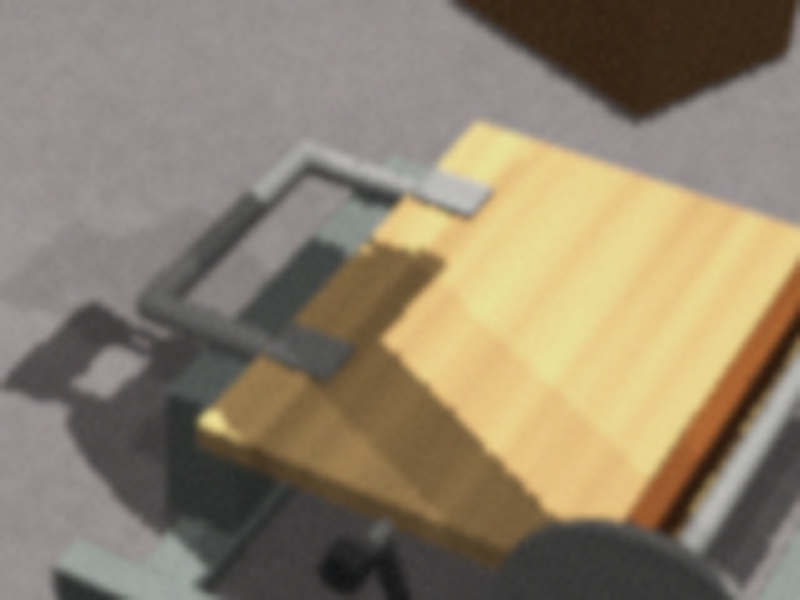

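```bash
python3 -c "
from bench import ctrl
print(ctrl.close_job())"
```

```text
the job is handed in; nothing more can be done
None
```

I folded the wide rest down and handed the job in at about 16.6 s. I gripped its bar, raised it to about 1.17 rad so the pawl was thrown clear, and lowered it at about 0.4 rad/s. I then let go and moved straight up.

**Last checks:**
- **Wide rest:** the side picture puts the bar at about 0.01 rad, so it lies flat on its stop block.
- **Arm:** it stands clear, and the wrist force reads close to zero. The tool is about 0.13 m above the bar.
- **Narrow rest:** its handle looks the same as at the start. A picture comparison showed only an overall brightness change.

**One disagreement:** my first grip closed on nothing, because the pictures showed the fingertips roughly 15–20 mm higher than the stated tool size implies. I saw this from the opening and the pictures, went about 22 mm lower, and the second grip held at about 13 mm on the 14 mm bar. I did not find the cause.

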